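# Reset the nail lamp by feel

## Robot

A 6-joint arm with a two-finger parallel gripper is mounted at the origin on the work surface. World frame = base frame: x ahead of the robot, y to its left, z up, the work surface at z = 0. Lengths are in mm, angles in rad, forces in N, time in s.
With the tool pointing down it reaches from about 300 to 825 mm from the base axis. Payload 5.4 kg.
Tool frame: the origin (TCP) lies between the finger pads; the fingertips stand 17 mm ahead of it and the grasp point (between the pads) lies 2 mm behind it; z points along the fingers, y is the line along which they close (so a half turn about z gives the same grasp; the last joint's range is limited). The gripper opens to 92 mm and grips with 3 to 60 N. Pads are 20 mm wide; open, the fingers measure 128 mm over their backs; the gripper's body (75 mm by 189 mm) begins 69 mm behind the grasp point.
Start: joints at [1.009, 0.158, 1.597, -0, 1.386, -0.21], TCP at [198.147, 539.763, 231.601] pointing down, gripper open.
Joint ranges: [-2.91, 2.91], [-0.94, 2.29], [0.18, 2.7], [-1.29, 4.43], [0.17, 2.64], [-3, 3]. Speed limits (rad/s): [2.57, 2.57, 3.14, 3.14, 3.14, 3.14].

## Interface

Orientations are given as a unit quaternion [x, y, z, w].
In Python, from plant import arm gives the robot as it stands.
- The arm moves only by the tool play_rows, never from a script. Its argument "deltas" is text: rows parted by semicolons, each of 6 numbers parted by spaces: the shift along the tool's x, y, z in units of 2.5 cm (1.0 is 2.5 cm), then the turn, a rotation vector about the tool's x, y, z in units of 6 degrees (1.0 is 6 degrees). In form: tx ty tz rx ry rz; .... A call has 1 to 12 rows; each row shifts and turns the commanded pose from where the row before left it, along the tool's axes as they then stand; what a row does not reach is not made up. A row lasts 1/10 s, in which the tool goes at most 50 mm and 8.59 degrees, less where a joint would pass 70% of its speed; a pose out of reach is approached as far as the arm can. A call with a number of a shift or a turn outside -1 to 1 is refused whole. A call with a gripper value outside its range is refused whole. "grip" is the closure, from -1 (fully open) to 1 (shut), set as the call begins (left out, the last holds). The fingers move at their own pace and stop on an object; the grip force is fixed at half the most. Time passes only in rows, so rows that do not move let the fingers close. It gives the time, the measured TCP pose, the force, the opening and the grip force at its end, in the units of the state.
- arm.read_state(): the state, without advancing time (a new reading comes with each control period).
- arm.read_camera(name): name is "side" or "top"; returns a dict with "pixels" (384x512x3 uint8, red, green, blue), "range_z" (384x512 float32, mm along the optical axis (not along the pixel's ray), 0 where there is no reading), "fx", "fy", "cx", "cy" (pixels), "world_from_camera" (4x4, takes a point from camera to world coordinates). Camera axes: x right, y down, z forward; pixel columns grow to the right and rows downward; lengths in mm; the calibration is good to about 2 mm. A picture is of the moment at which its call begins.
- arm.close_job(): hands the job in; it is judged then, once.
The state is a dict: "time": time; "joints": joint angles; "dq": joint speeds; "joint_efforts": joint torques, N m; "position": TCP position; "eef_rot": TCP orientation; "contact_force": force on the tool from outside, world axes, zero at the start; "wrist_torque": the same for the moment, N m; "width": finger opening in mm; "grip_force": force on a finger pad.
Only numpy, scipy, OpenCV 4.12 (cv2) and the standard library are available. Lean on these libraries where they do the work, as an engineer would, in place of code of your own. Each camera call takes 0.05 s, during which the arm holds its last target. There are 200 camera calls.

## Task

The nail lamp has locked up: pick up the metal nail tool from the tray, feel with its rod along the recessed band on the lamp's hidden back for the reset hole, and push the sunken reset switch fully home with it, being gentle with the lamp. Then lay the tool flat on the tray floor again and let go, leaving the file, the comb and the two jars where they are.

Things in the scene. Friction and masses are not known exactly. Their poses are not given: they have to be found in the camera images.
- tray: Black acrylic tray, 420 x 460 mm (x, y), fixed. Floor 4 mm thick, rim 14 mm high and 5 mm thick. Origin: centre of its underside. The lamp stands on its +x half; tool, file and comb lie side by side on the -x half, in any order.
- lamp: White UV nail lamp, 170 x 200 mm, 94 mm high, fixed on the tray floor. Origin: centre of its underside; +x points to its hand opening, -x to its back, which faces the robot: an upright plane at x = -85 mm with a recessed level band and a brow over it. Do not push on the lamp with more than 25 N.
- lamp_band (a point): Middle of the floor of the band in the lamp's back (lamp axes; lamp x = -79, z = 45 mm). The flat black floor lies 6 mm behind the back plane; the band is open 72 mm in y, 18 mm in z. In its floor is one hole 11 mm wide (y), 13 mm tall, at mid height; its middle lies anywhere from -28 to +28 mm in y, unknown: feel for it. It runs 12 mm deep along lamp +x to the switch.
- lamp_brow (a point): Middle of the lower front edge of the brow that overhangs and hides the band: lamp x = -110 mm, z = 66 mm, as wide as the lamp. The rod goes in level under it.
- reset (a joint): The sunken reset switch: 0 = out, 0.008 m = fully home. It slides along the lamp's +x against a friction of about 3 N, has no spring and stays where it is pushed; so a rod tip at home is 20 mm beyond the band's floor.
- pusher: Metal nail tool, loose, about 60 g: square handle 75 x 14 x 14 mm and, in line with it, a round steel rod 7 mm thick with a domed end that sticks out 70 mm. The rod points roughly to the lamp. Origin: on its underside, 72.5 mm behind the rod's end; +x along the rod towards its end. The axis is 7 mm above the underside; the handle spans x = -72.5 to +2.5 mm.
- pusher_tip (a point): The end of the tool's rod, on the axis.
- pusher_handle (a point): Middle of the tool's handle, on the axis, 107.5 mm behind the rod's end; the place to grip.
- file: Frosted glass nail file, 145 x 13 x 6 mm, loose, lying on the tray along its own x. Origin: centre of its underside. Leave alone.
- comb: Red plastic comb, 150 x 32 x 5 mm, loose, lying on the tray along its own x. Origin: near the centre of its underside. Leave alone.
- jar_left: Empty glass jar with a twist cap, 44 mm wide, 58 mm high, beside the lamp at +y. Origin: centre of its underside. Leave alone.
- jar_right: The same kind of jar beside the lamp at -y. Leave alone.
Things that resemble listed ones, but are neither listed nor needed, are in the scene too. Of the things like the pusher, leave any that is purple; of the rest the larger one is meant.

How it is judged (in metres and radians):
On the way:
1. the reset switch is pushed home with the tool's rod in the hole (value of joint reset above 0.0065 m and x of pusher_tip in the frame of lamp above -0.064 m), for 0.1 s.
At the end, for the whole second after the job is handed in: The reset switch is home (past 6.5 of 8 mm); the tool lies flat and still on the tray floor (axis less than 16 mm above the sill at handle and rod end, both inside the rim), let go; file, comb and jars are within 30 mm of where they were (value of joint reset above 0.0065 m and height (world z) of each of pusher_handle, pusher_tip below 0.016 m and x of pusher_tip in the frame of tray between -0.205 and 0.205 m and y of pusher_tip in the frame of tray between -0.225 and 0.225 m and x of pusher_handle in the frame of tray between -0.205 and 0.205 m and y of pusher_handle in the frame of tray between -0.225 and 0.225 m and linear speed of pusher below 0.02 m/s and distance of each of file, comb, jar_left, jar_right from where it was at the start of the episode below 0.03 m); the robot touches nothing.
It fails at once if the lamp is pushed with more than 25 N (contact force between lamp and anything else above 25 N).
It fails at once if the file is moved by more than 30 mm (distance of file from where it was at the start of the episode above 0.03 m).
It fails at once if the comb is moved by more than 30 mm (distance of comb from where it was at the start of the episode above 0.03 m).
It fails at once if the jar left is moved by more than 30 mm (distance of jar_left from where it was at the start of the episode above 0.03 m).
It fails at once if the jar right is moved by more than 30 mm (distance of jar_right from where it was at the start of the episode above 0.03 m).
It also fails if it takes over 72 s, if anything falls off the work surface, if the arm or the gripper's body presses on something with over 40 N, if the wrist force passes 120 N, or if a joint passes its speed limit or range.

## Working session

There is one attempt and no reset: what is moved stays moved. The work goes in short steps, Python scripts to look and compute and a tool call to move; the robot and the scene stay as the last step left them, time stands still between calls to the robot, and variables do not carry over. Pictures are saved under pics/ and viewed, at most 10 in all, crops included, and the job is handed in when it is done.

Besides the shell and the picture viewer there is one more tool, called as name(argument=value, ...), one argument or row to a line, values as JSON. play_rows: Moves the arm, as the interface text tells. Its arguments: {"type":"object","properties":{"deltas":{"type":"string"},"grip":{"type":"number"}},"required":["deltas"]}

```bash
mkdir -p pics; ls
python3 - <<'E'
from plant import arm
import cv2,numpy as np
for n in("top","side"):
    c=arm.read_camera(n); cv2.imwrite(f"pics/{n}0.png",c["pixels"][:,:,::-1]); np.savez(f"{n}0.npz",**c)
    print(n,c["fx"],c["cx"],c["cy"],np.round(c["world_from_camera"],3).tolist())
s=arm.read_state();print(s)
E
```

```text
pics
top 395.0944168396764 254.6529854890475 195.47693677584633 [[-0.021, -0.982, 0.189, 303.756], [-1.0, 0.023, 0.008, -88.859], [-0.012, -0.189, -0.982, 1157.995], [0.0, 0.0, 0.0, 1.0]]
side 464.03798471707677 254.54066862663146 196.18351228628518 [[0.996, -0.057, 0.063, 438.908], [-0.084, -0.57, 0.817, -1013.652], [-0.011, -0.82, -0.573, 742.575], [0.0, 0.0, 0.0, 1.0]]
{'time': 0.1, 'joints': array([ 1.00890981e+00,  1.58974101e-01,  1.59806688e+00, -5.23989403e-06,
        1.38622730e+00, -2.10123440e-01]), 'dq': array([ 4.11764229e-04,  2.34979766e-04, -1.38046479e-03, -7.69017046e-05,
       -4.87007026e-04, -4.02544866e-04]), 'joint_efforts': array([ 2.22260965e-04, -3.86504495e+01, -3.22961354e+01,  7.03183003e-02,
        3.39555508e-02, -2.41904161e-05]), 'position': array([197.86372058, 539.32008143, 230.74381277]), 'eef_rot': array([ 1.74975607e-01,  9.84572412e-01, -7.77137204e-04, -3.13043169e-04]), 'contact_force': array([ 1.32417189, -0.59066416,  0.32502828]), 'wrist_torque': array([ 0.00291161, -0.02372916, -0.03183373]), 'grip_force': 0.0, 'width': 92.11879220899982}
```

View pics/top0.png

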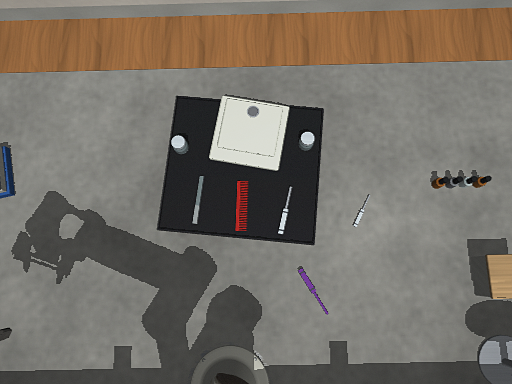

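View pics/side0.png

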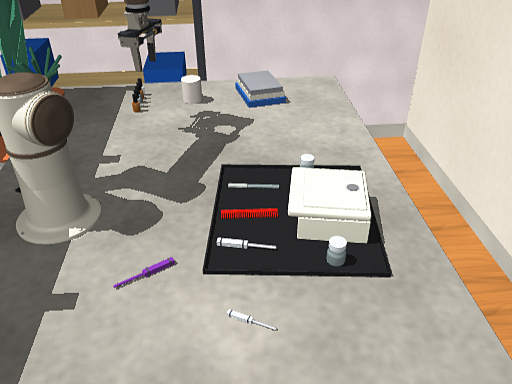

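```bash
cat > h.py <<'E'
import numpy as np,cv2
def load(n): return dict(np.load(n))
def cloud(c):
    v,u=np.mgrid[0:384,0:512]; z=c["range_z"]
    p=np.stack([(u-c["cx"])/c["fx"]*z,(v-c["cy"])/c["fy"]*z,z,np.ones_like(z)],-1)@c["world_from_camera"].T
    return p[...,:3]
def ray(c,uv,h):
    uv=np.atleast_2d(np.asarray(uv,float)); T=c["world_from_camera"]
    d=np.c_[(uv[:,0]-c["cx"])/c["fx"],(uv[:,1]-c["cy"])/c["fy"],np.ones(len(uv))]@T[:3,:3].T
    o=T[:3,3]; return o+d*((h-o[2])/d[:,2])[:,None]
def rect(p):
    (c,s,a)=cv2.minAreaRect(p.astype(np.float32)); return np.round(c,1),np.round(s,1),round(a,2)
E
python3 - <<'E'
from h import *
for n in("top","side"):
    c=load(n+"0.npz"); P=cloud(c); px=c["pixels"].astype(int); mx=px.max(-1);mn=px.min(-1)
    bright=(mn>120)
    if n=="top": tr=(slice(90,250),slice(150,330))
    else: tr=(slice(150,285),slice(195,400))
    reg=np.zeros(mx.shape,bool); reg[tr]=1
    # lamp top
    m=reg&(P[...,2]>85)&(P[...,2]<110); print(n,"lamp top",m.sum(),rect(P[m][:,:2]),np.median(P[m][:,2]))
    # tray
    dark=((mx<60)&reg).astype(np.uint8); k=cv2.morphologyEx(dark,cv2.MORPH_CLOSE,np.ones((25,25)))
    ct=max(cv2.findContours(k,0,2)[0],key=cv2.contourArea)[:,0]
    q=ray(c,ct,14)[:,:2]; print("tray",rect(q)); print(np.round(cv2.boxPoints(cv2.minAreaRect(q.astype(np.float32)))).tolist())
    # blobs
    obj=(reg&(mx>70)).astype(np.uint8) if n=="top" else (reg&(mx>70)).astype(np.uint8)
    N,L,S,C=cv2.connectedComponentsWithStats(obj)
    for i in range(1,N):
        if S[i,4]>30:
            v,u=np.nonzero(L==i); q=ray(c,np.c_[u,v],11)[:,:2]; print(S[i],rect(q))
    im=c["pixels"][170:300,265:385] if n=="top" else c["pixels"][225:345,105:290]
    cv2.imwrite(f"pics/crop_{n}.png",cv2.resize(im[:,:,::-1],None,fx=4,fy=4,interpolation=cv2.INTER_CUBIC))
E
```

```text
top lamp top 4444 (array([696.1, -68.3]), array([199. , 194.6]), 78.49) 96.03254795203634
tray (array([595.6, -35.6]), array([472.1, 490.6]), 83.22)
[[324.0, -241.0], [811.0, -299.0], [867.0, 170.0], [380.0, 228.0]]
[  150    90   180   160 12126] (array([614.4, -32.3]), array([558.5, 493.1]), 88.47)
[299 132  16  19 215] (array([ 691.3, -240.3]), array([42.2, 60.6]), 66.82)
[171 135  17  19 237] (array([689.1, 146.2]), array([61.6, 43.3]), 26.7)
[192 176  12  48 216] (array([517.6,  89. ]), array([ 15.4, 143.1]), 82.78)
[235 181  13  50 468] (array([496.6, -40.5]), array([ 33.7, 147.1]), 87.05)
[278 186  14  48 199] (array([ 480.7, -169.5]), array([ 16.1, 144.2]), 75.53)
side lamp top 3515 (array([696.7, -71.1]), array([202.7, 194.3]), 78.39) 96.76044389300034
tray (array([613. , -51.4]), array([469.2, 419.3]), 83.2)
[[377.0, -259.0], [793.0, -309.0], [849.0, 157.0], [433.0, 206.0]]
[  195   150   205   135 15509] (array([644.1, -19.4]), array([592.3, 652.7]), 84.1)
[228 183  51   5 220] (array([518.9,  86.9]), array([ 20.7, 143.4]), 84.27)
[221 208  57  11 471] (array([498.5, -43.6]), array([ 41.8, 148.6]), 86.81)
[216 237  61  12 359] (array([ 481.2, -165.9]), array([ 31.5, 146.5]), 75.98)
```

View pics/crop_top.png

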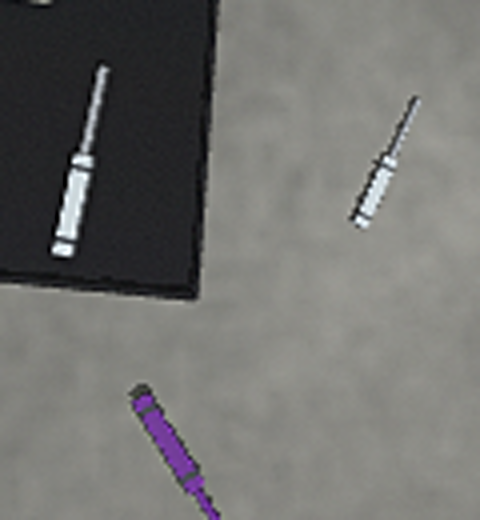

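The three candidates in the top view are the white tool on the tray (286,210), about 144 mm long, the smaller white one off the tray (361,210), and the purple one (313,290). The crop confirms that the tray tool is the larger of the two that aren't purple, so it's the one meant.

play_rows(
  deltas="0 0 0 0 0 -1; -0.63 -0.95 0.1 0 0 0; -0.63 -0.95 0.1 0 0 0; -0.63 -0.95 0.1 0 0 0; -0.63 -0.95 0.1 0 0 0; -0.63 -0.95 0.1 0 0 0; -0.63 -0.95 0.1 0 0 0; -0.63 -0.95 0.1 0 0 0; -0.63 -0.95 0.1 0 0 0; -0.63 -0.95 0.1 0 0 0; -0.63 -0.95 0.1 0 0 0; -0.63 -0.95 0.1 0 0 0",
  grip=-1,
)

```text
time: 1.3
position: [302.2, 242.9, 203.7]
eef_rot: [0.123, 0.992, -0.0, -0.0]
contact_force: [0.2, -0.8, -0.8]
width: 92.1
grip_force: 0.0
```

play_rows(
  deltas="-0.63 -0.95 0.1 0 0 0; -0.63 -0.95 0.1 0 0 0; -0.63 -0.95 0.1 0 0 0; -0.63 -0.95 0.1 0 0 0; -0.63 -0.95 0.1 0 0 0; -0.63 -0.95 0.1 0 0 0; -0.63 -0.95 0.1 0 0 0; -0.63 -0.95 0.1 0 0 0; -0.63 -0.95 0.1 0 0 0; -0.63 -0.95 0.1 0 0 0; -0.63 -0.95 0.1 0 0 0; -0.63 -0.95 0.1 0 0 0",
)

```text
time: 2.5
position: [415.8, -79.6, 173.6]
eef_rot: [0.123, 0.992, 0.0, -0.0]
contact_force: [0.8, -0.9, 0.2]
width: 92.1
grip_force: 0.0
```

```bash
cat >> h.py <<'E'
from scipy.spatial.transform import Rotation as R
def go(s,pos,yaw):
    "deltas (units) from state s to TCP pos, pointing down with tool -x at world yaw (deg)"
    R0=R.from_quat(s["eef_rot"]); a=np.radians(yaw+180)
    x=np.array([np.cos(a),np.sin(a),0]); z=np.array([0,0,-1.]); R1=R.from_matrix(np.c_[x,np.cross(z,x),z])
    t=R0.inv().apply(np.asarray(pos)-s["position"])/25; r=np.degrees((R0.inv()*R1).as_rotvec())/6
    print("t",np.round(t,3),"r",np.round(r,3))
def st():
    from plant import arm
    s=arm.read_state(); x=R.from_quat(s["eef_rot"]).as_matrix()
    print(round(s["time"],2),np.round(s["position"],1),"yaw",round(float(np.degrees(np.arctan2(-x[1,0],-x[0,0]))),2),"F",np.round(s["contact_force"],1),"w",round(s["width"],1),round(s["grip_force"],1),"z",np.round(x[:,2],3)); return s
E
python3 -c "
from h import *
go(st(),[446.9,-159.5,60],-14.2)"
```

```text
2.5 [415.8 -79.6 173.6] yaw -14.17 F [ 0.8 -0.9  0.2] w 92.1 0.0 z [-0.  0. -1.]
t [-1.993 -2.796  4.544] r [ 0.002 -0.005  0.004]
```

play_rows(
  deltas="-0.5 -0.7 0.8 0 0 0; -0.5 -0.7 0.8 0 0 0; -0.5 -0.7 0.8 0 0 0; -0.5 -0.7 0.8 0 0 0; 0 0 0.7 0 0 0; 0 0 0.6 0 0 0; 0 0 0.6 0 0 0; 0 0 0.5 0 0 0; 0 0 0.3 0 0 0; 0 0 0 0 0 0",
)

```text
time: 3.5
position: [446.4, -158.0, 25.6]
eef_rot: [0.123, 0.992, 0.001, -0.001]
contact_force: [0.5, 0.4, 0.6]
width: 91.9
grip_force: 0.0
```

```bash
python3 -c "
from h import *
go(st(),[446.9,-159.5,22.5],-14.2)
from plant import arm
c=arm.read_camera('side'); cv2.imwrite('pics/s1.png',cv2.resize(c['pixels'][140:290,150:350,::-1],None,fx=4,fy=4))"
```

```text
3.5 [ 446.4 -158.    25.6] yaw -14.15 F [0.5 0.4 0.6] w 91.9 0.0 z [-0.002  0.001 -1.   ]
t [-0.035 -0.052  0.122] r [ 0.007 -0.02   0.008]
```

View pics/s1.png

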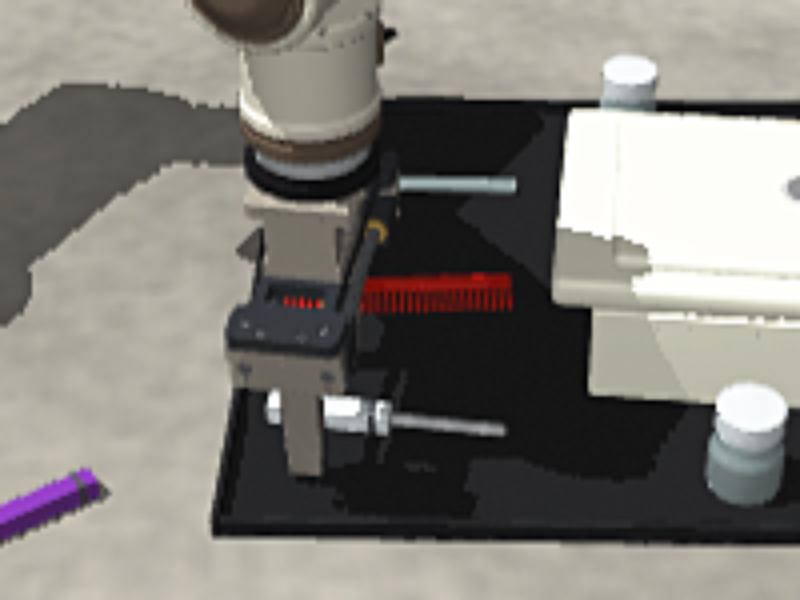

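The near finger at about (305,430) in the crop straddles the handle at mid length, with the rod pointing at the lamp. I'll go down 3 mm and close.

play_rows(
  deltas="-0.04 -0.06 0.12 0 0 0; 0 0 0 0 0 0",
)

```text
time: 3.75
position: [448.2, -160.7, 24.0]
eef_rot: [0.123, 0.992, -0.0, 0.0]
contact_force: [0.2, -0.1, 0.1]
width: 91.7
grip_force: 0.0
```

play_rows(
  deltas="0 0 0 0 0 0; 0 0 0 0 0 0; 0 0 0 0 0 0; 0 0 0 0 0 0; 0 0 0 0 0 0; 0 0 0 0 0 0; 0 0 0 0 0 0; 0 0 0 0 0 0",
  grip=1,
)

```text
time: 4.55
position: [447.8, -160.3, 23.6]
eef_rot: [0.123, 0.992, -0.0, 0.0]
contact_force: [-0.0, 0.4, -0.8]
width: 29.8
grip_force: 0.0
```

play_rows(
  deltas="0 0 -0.5 0 0 0; 0 0 -0.5 0 0 0; 0 0 -1 0 0 0; 0 0 -1 0 0 0; 0 0 -1 0 0 0; 0 0 -1 0 0 0; 0 0 0 0 0 0; 0 0 0 0 0 0",
)

```text
time: 5.35
position: [448.2, -160.5, 149.5]
eef_rot: [0.123, 0.992, -0.0, 0.001]
contact_force: [-0.2, 0.5, -1.2]
width: 0.4
grip_force: 0.0
```

Run:
```python
from h import *
from plant import arm
st()
for n in("side","top"):
    c=arm.read_camera(n);np.savez(n+"1.npz",**c)
    a=c['pixels'][110:290,150:350] if n=="side" else c['pixels'][130:280,220:340]
    cv2.imwrite(f'pics/{n}2.png',cv2.resize(a[:,:,::-1],None,fx=3,fy=3))
a=cv2.imread('pics/side2.png');b=cv2.imread('pics/top2.png')
o=np.zeros((540,800,3),np.uint8);o[:540,:440]=a[:,80:520];o[:450,440:]=b;cv2.imwrite('pics/both2.png',o)
```

```text
5.35 [ 448.2 -160.5  149.5] yaw -14.15 F [-0.2  0.5 -1.2] w 0.4 0.0 z [ 0.002 -0.001 -1.   ]
```

View pics/both2.png

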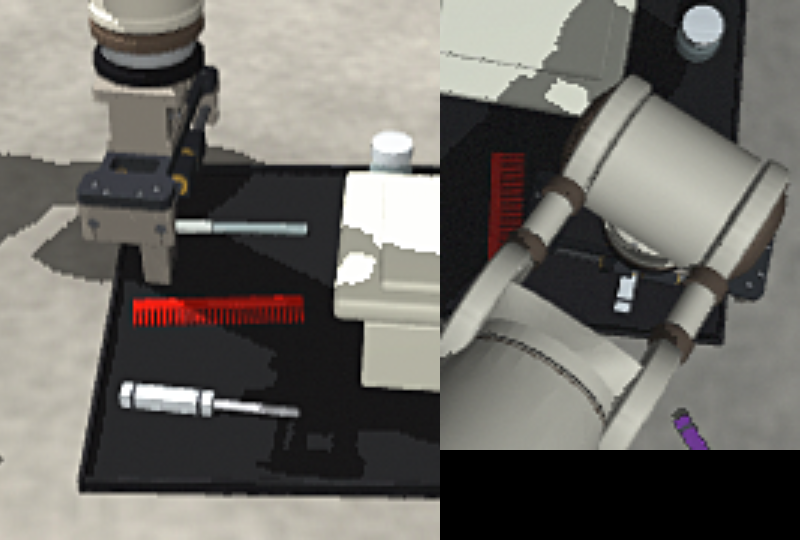

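The picture shows the tool still lying on the tray at about (165,398). I lifted before the slow fingers had closed, so I'll reopen, go down and wait longer.

play_rows(
  deltas="0 0 0 0 0 0; 0 0 0 0 0 0; 0 0 0 0 0 0; 0 0 0 0 0 0; 0 0 0 0 0 0; 0 0 0 0 0 0; 0 0 0 0 0 0; 0 0 0 0 0 0; 0 0 0 0 0 0; 0 0 0 0 0 0; 0 0 0 0 0 0; 0 0 0 0 0 0",
  grip=-1,
)

```text
time: 6.65
position: [447.8, -160.3, 148.6]
eef_rot: [0.123, 0.992, -0.0, -0.0]
contact_force: [-0.0, 0.0, 0.2]
width: 91.7
grip_force: 0.0
```

Run:
```python
from h import *
st()
c=load("side1.npz");px=c["pixels"].astype(int);m=np.zeros(px.shape[:2],np.uint8)
sl=(slice(233,256),slice(212,285));m[sl]=(px[sl].min(-1)>90)
v,u=np.nonzero(m);print(len(v),rect(ray(c,np.c_[u,v],13)[:,:2]))
```

```text
6.65 [ 447.8 -160.3  148.6] yaw -14.16 F [-0.   0.   0.2] w 91.7 0.0 z [-0. -0. -1.]
336 (array([ 480.1, -168.2]), array([ 31. , 144.2]), 75.76)
```

play_rows(
  deltas="0 0 1 0 0 0; 0 0 1 0 0 0; 0 0 1 0 0 0; 0 0 1 0 0 0; 0 0 0.6 0 0 0; 0 0 0.3 0 0 0; 0 0 0.15 0 0 0; 0 0 0 0 0 0",
)

```text
time: 7.45
position: [448.0, -160.4, 22.5]
eef_rot: [0.123, 0.992, -0.0, 0.0]
contact_force: [0.4, 0.0, 0.7]
width: 92.1
grip_force: 0.0
```

play_rows(
  deltas="0 0 0 0 0 0; 0 0 0 0 0 0; 0 0 0 0 0 0; 0 0 0 0 0 0; 0 0 0 0 0 0; 0 0 0 0 0 0; 0 0 0 0 0 0; 0 0 0 0 0 0; 0 0 0 0 0 0; 0 0 0 0 0 0; 0 0 0 0 0 0; 0 0 0 0 0 0",
  grip=1,
)

```text
time: 8.65
position: [447.8, -160.3, 22.3]
eef_rot: [0.123, 0.992, 0.0, -0.0]
contact_force: [1.0, 0.6, -0.5]
width: 13.5
grip_force: 30.0
```

play_rows(
  deltas="0 0 -0.3 0 0 0; 0 0 -0.6 0 0 0; 0 0 -0.6 0 0 0; 0 0 -0.1 0 0 0; 0 0 0 0 0 0; 0 0 0 0 0 0",
)

```text
time: 9.25
position: [447.4, -160.0, 61.8]
eef_rot: [0.123, 0.992, 0.0, -0.0]
contact_force: [-0.2, -0.4, -0.6]
width: 13.7
grip_force: 30.0
```

Run:
```python
from h import *
from plant import arm
s=st()
lo=np.array([708.6,-72.0]);a=np.radians(-11.55);Rm=np.array([[np.cos(a),-np.sin(a)],[np.sin(a),np.cos(a)]])
for y in(0,):
    p=lo+Rm@[-135-107.5,y];print(p);go(s,[*p,60.3],-11.55)
c=arm.read_camera("side");np.savez("side3.npz",**c)
cv2.imwrite('pics/s3.png',cv2.resize(c['pixels'][170:290,190:340,::-1],None,fx=5,fy=5,interpolation=cv2.INTER_CUBIC))
```

```text
9.25 [ 447.4 -160.    61.8] yaw -14.16 F [-0.2 -0.4 -0.6] w 13.7 30.0 z [-0.001  0.001 -1.   ]
[471.01054008 -23.44592152]
t [0.419 5.529 0.063] r [ 0.003 -0.008 -0.435]
```

View pics/s3.png

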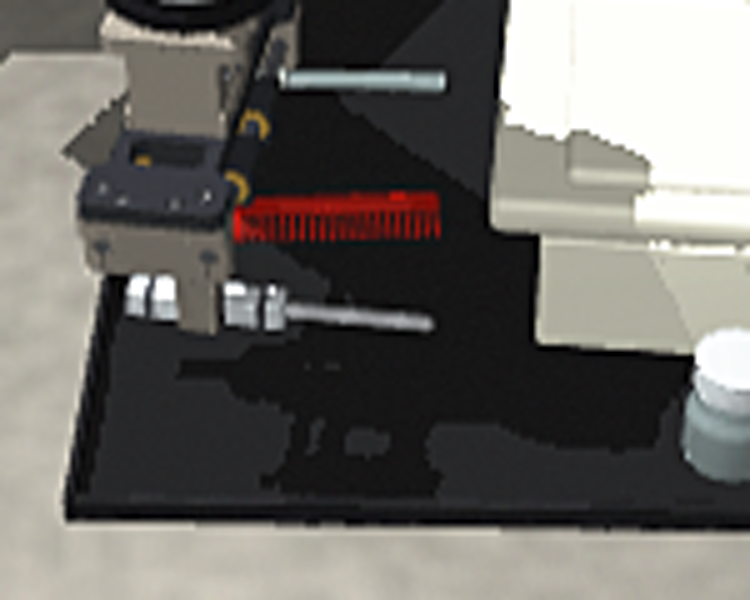

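The tool hangs level in the grip, with its tip at crop (434,323) and the handle's rear end at about (127,297).

Run:
```python
from h import *
c=load("side3.npz"); g=np.array([447.4,-160.0]); a=np.radians(-14.16); n=np.array([-np.sin(a),np.cos(a)]); d=np.array([np.cos(a),np.sin(a)])
for nm,uv in(("tip",(190+434/5,170+323/5)),("rodroot",(190+287/5,170+308/5)),("rear",(190+126/5,170+295/5))):
    p,q=ray(c,uv,40)[0],ray(c,uv,60)[0]; t=((g-p[:2])@n)/((q-p)[:2]@n); r=p+t*(q-p); print(nm,np.round(r,1),"along",round((r[:2]-g)@d,1))
```

```text
tip [ 553.  -186.6   50.9] along 108.9
rodroot [ 485.7 -169.7   51.4] along 39.5
rear [ 410.5 -150.7   49.8] along -38.1
```

play_rows(
  deltas="0.08 0.86 0.012 0 0 0; 0.08 0.86 0.012 0 0 0; 0.08 0.86 0.012 0 0 0; 0.08 0.86 0.012 0 0 0; 0.1 0.86 0.012 0 0 -0.435; 0 0 0 0 0 0; 0 0 0 0 0 0",
)

```text
time: 10.0
position: [463.5, -53.4, 60.3]
eef_rot: [0.1, 0.995, -0.0, -0.001]
contact_force: [0.8, -0.2, -1.4]
width: 13.6
grip_force: 30.0
```

```bash
cat >> h.py <<'E'
lo=np.array([708.6,-72.0]);_a=np.radians(-11.55);Rm=np.array([[np.cos(_a),-np.sin(_a)],[np.sin(_a),np.cos(_a)]])
def lamp(s): print("tip in lamp",np.round(Rm.T@(s["position"][:2]-lo)+[108,0],1),"z",round(s["position"][2]-11.3,1),"F lamp",np.round(Rm.T@s["contact_force"][:2],1))
E
python3 - <<'E'
from h import *
s=st();lamp(s);p=lo+Rm@[-90-108,-30];go(s,[*p,60.3],-11.55)
from plant import arm
c=arm.read_camera("side");np.savez("side4.npz",**c)
cv2.imwrite('pics/s4.png',cv2.resize(c['pixels'][160:260,215:375,::-1],None,fx=5,fy=5,interpolation=cv2.INTER_CUBIC))
E
```

```text
10.0 [463.5 -53.4  60.3] yaw -11.52 F [ 0.8 -0.2 -1.4] w 13.6 30.0 z [-0.001 -0.    -1.   ]
tip in lamp [-135.9  -30.9] z 49.0 F lamp [ 0.8 -0.1]
t [-1.836  0.034 -0.002] r [-0.002 -0.01   0.005]
```

View pics/s4.png

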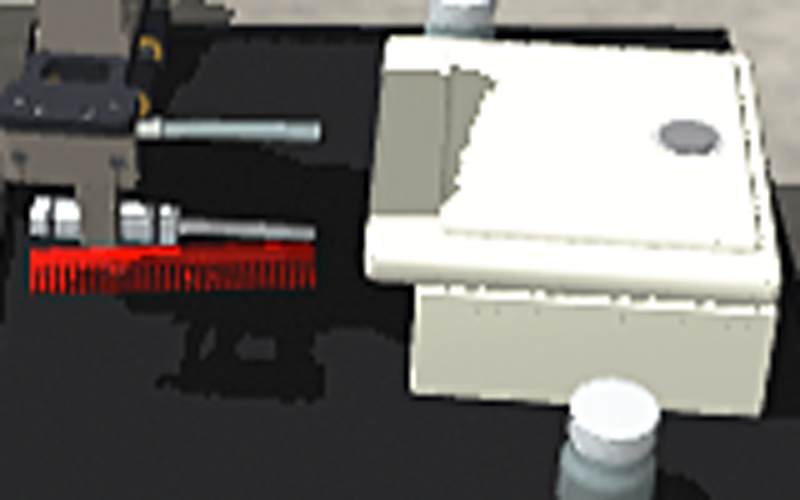

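The rod tip at (315,233) is level and clear, below the brow at x=370. Going in.

play_rows(
  deltas="-0.5 0.03 0 0 0 0; -0.5 0 0 0 0 0; -0.5 0 0 0 0 0; -0.4 0 0 0 0 0; -0.1 0 0 0 0 0; 0 0 0 0 0 0; 0 0 0 0 0 0",
)

```text
time: 10.75
position: [512.5, -62.8, 60.6]
eef_rot: [0.101, 0.995, 0.0, -0.0]
contact_force: [0.2, 0.1, -0.1]
width: 13.6
grip_force: 30.0
```

play_rows(
  deltas="-0.04 0 0 0 0 0; -0.04 0 0 0 0 0; -0.04 0 0 0 0 0; -0.04 0 0 0 0 0; 0 0 0 0 0 0; 0 0 0 0 0 0",
)

```text
time: 11.35
position: [516.9, -63.5, 60.8]
eef_rot: [0.101, 0.995, 0.0, -0.0]
contact_force: [-0.3, -0.1, -0.7]
width: 13.6
grip_force: 30.0
```

```bash
python3 -c "
from h import *
lamp(st())"
```

```text
11.35 [516.9 -63.5  60.8] yaw -11.55 F [-0.3 -0.1 -0.7] w 13.6 30.0 z [-0.  0. -1.]
tip in lamp [-81.5 -30.1] z 49.5 F lamp [-0.2 -0.1]
```

play_rows(
  deltas="-0.02 0 0 0 0 0; -0.02 0 0 0 0 0; -0.02 0 0 0 0 0; -0.02 0 0 0 0 0; 0 0 0 0 0 0; 0 0 0 0 0 0",
)

```text
time: 11.95
position: [518.9, -64.0, 60.9]
eef_rot: [0.101, 0.995, -0.0, -0.0]
contact_force: [1.0, -1.5, -1.5]
width: 13.3
grip_force: 30.0
```

play_rows(
  deltas="-0.02 0 0 0 0 0; -0.02 0 0 0 0 0; -0.02 0 0 0 0 0; 0 0 0 0 0 0; 0 0 0 0 0 0",
)

```text
time: 12.45
position: [520.4, -64.3, 60.8]
eef_rot: [0.101, 0.995, 0.0, -0.0]
contact_force: [0.7, 0.1, 0.2]
width: 13.7
grip_force: 30.0
```

```bash
python3 -c "
from h import *
lamp(st())"
```

```text
12.45 [520.4 -64.3  60.8] yaw -11.55 F [0.7 0.1 0.2] w 13.7 30.0 z [-0.  0. -1.]
tip in lamp [-78.  -30.1] z 49.5 F lamp [0.7 0.2]
```

play_rows(
  deltas="-0.02 0 0 0 0 0; -0.02 0 0 0 0 0; -0.02 0 0 0 0 0; 0 0 0 0 0 0; 0 0 0 0 0 0",
)

```text
time: 12.95
position: [521.0, -64.3, 60.4]
eef_rot: [0.101, 0.995, 0.0, -0.001]
contact_force: [-5.2, 1.1, 0.7]
width: 13.8
grip_force: 30.0
```

play_rows(
  deltas="-0.02 0 0 0 0 0; -0.02 0 0 0 0 0; -0.02 0 0 0 0 0; 0 0 0 0 0 0; 0 0 0 0 0 0",
)

```text
time: 13.45
position: [521.3, -64.3, 60.0]
eef_rot: [0.1, 0.995, 0.0, -0.002]
contact_force: [-8.2, 0.7, 1.8]
width: 13.9
grip_force: 30.0
```

```bash
python3 -c "
from h import *
lamp(st())"
```

```text
13.45 [521.3 -64.3  60. ] yaw -11.53 F [-8.2  0.7  1.8] w 13.9 30.0 z [-0.005  0.001 -1.   ]
tip in lamp [-77.1 -29.9] z 48.7 F lamp [-8.1 -1. ]
```

Contact with the band floor reads about -77.3 in my lamp frame, and the stiffness is about 4 N/mm. Now I'll slide sideways under light pressure.

play_rows(
  deltas="0.01 0.03 0 0 0 0; 0 0.03 0 0 0 0; 0 0.03 0 0 0 0; 0 0.03 0 0 0 0; 0 0.03 0 0 0 0; 0 0.03 0 0 0 0; 0 0.03 0 0 0 0; 0 0.03 0 0 0 0; 0 0 0 0 0 0",
)

```text
time: 14.35
position: [522.3, -59.5, 59.9]
eef_rot: [0.101, 0.995, -0.001, -0.002]
contact_force: [-8.1, -3.8, 0.5]
width: 13.8
grip_force: 30.6
```

```bash
python3 -c "
from h import *
lamp(st())"
```

```text
14.35 [522.3 -59.5  59.9] yaw -11.61 F [-8.1 -3.8  0.5] w 13.8 30.6 z [-0.005 -0.001 -1.   ]
tip in lamp [-77.1 -25.1] z 48.6 F lamp [-7.2 -5.4]
```

play_rows(
  deltas="0 0.03 0 0 0 0; 0 0.03 0 0 0 0; 0 0.03 0 0 0 0; 0 0.03 0 0 0 0; 0 0.03 0 0 0 0; 0 0.03 0 0 0 0; 0 0.03 0 0 0 0; 0 0.03 0 0 0 0; 0 0 0 0 0 0",
)

```text
time: 15.25
position: [523.5, -53.7, 59.9]
eef_rot: [0.101, 0.995, -0.001, -0.002]
contact_force: [-8.2, -4.3, 0.6]
width: 14.3
grip_force: 30.8
```

```bash
python3 -c "
from h import *
lamp(st())"
```

```text
15.25 [523.5 -53.7  59.9] yaw -11.61 F [-8.2 -4.3  0.6] w 14.3 30.8 z [-0.005 -0.001 -1.   ]
tip in lamp [-77.  -19.2] z 48.6 F lamp [-7.1 -5.8]
```

Steady sliding, with friction of about 0.8. Continuing.

play_rows(
  deltas="0 0.03 0 0 0 0; 0 0.03 0 0 0 0; 0 0.03 0 0 0 0; 0 0.03 0 0 0 0; 0 0.03 0 0 0 0; 0 0.03 0 0 0 0; 0 0.03 0 0 0 0; 0 0.03 0 0 0 0; 0 0 0 0 0 0",
)

```text
time: 16.15
position: [524.7, -47.8, 59.9]
eef_rot: [0.101, 0.995, -0.001, -0.002]
contact_force: [-8.3, -3.8, -0.1]
width: 13.7
grip_force: 30.6
```

```bash
python3 -c "
from h import *
lamp(st())"
```

```text
16.15 [524.7 -47.8  59.9] yaw -11.61 F [-8.3 -3.8 -0.1] w 13.7 30.6 z [-0.005 -0.001 -1.   ]
tip in lamp [-77.1 -13.1] z 48.6 F lamp [-7.4 -5.4]
```

play_rows(
  deltas="0 0.03 0 0 0 0; 0 0.03 0 0 0 0; 0 0.03 0 0 0 0; 0 0.03 0 0 0 0; 0 0.03 0 0 0 0; 0 0.03 0 0 0 0; 0 0.03 0 0 0 0; 0 0.03 0 0 0 0; 0 0 0 0 0 0",
)

```text
time: 17.05
position: [525.8, -41.9, 59.8]
eef_rot: [0.101, 0.995, -0.001, -0.002]
contact_force: [-7.5, -4.3, -0.8]
width: 14.0
grip_force: 30.6
```

```bash
python3 -c "
from h import *
lamp(st())"
```

```text
17.05 [525.8 -41.9  59.8] yaw -11.61 F [-7.5 -4.3 -0.8] w 14.0 30.6 z [-0.005 -0.001 -1.   ]
tip in lamp [-77.1  -7.1] z 48.5 F lamp [-6.5 -5.7]
```

play_rows(
  deltas="0 0.03 0 0 0 0; 0 0.03 0 0 0 0; 0 0.03 0 0 0 0; 0 0.03 0 0 0 0; 0 0.03 0 0 0 0; 0 0.03 0 0 0 0; 0 0.03 0 0 0 0; 0 0.03 0 0 0 0; 0 0 0 0 0 0",
)

```text
time: 17.95
position: [527.0, -36.0, 59.8]
eef_rot: [0.101, 0.995, -0.001, -0.002]
contact_force: [-7.6, -3.9, -0.2]
width: 13.6
grip_force: 30.6
```

```bash
python3 -c "
from h import *
lamp(st())"
```

```text
17.95 [527.  -36.   59.8] yaw -11.61 F [-7.6 -3.9 -0.2] w 13.6 30.6 z [-0.005 -0.001 -1.   ]
tip in lamp [-77.1  -1.1] z 48.5 F lamp [-6.6 -5.4]
```

play_rows(
  deltas="0 0.03 0 0 0 0; 0 0.03 0 0 0 0; 0 0.03 0 0 0 0; 0 0.03 0 0 0 0; 0 0.03 0 0 0 0; 0 0.03 0 0 0 0; 0 0.03 0 0 0 0; 0 0.03 0 0 0 0; 0 0 0 0 0 0",
)

```text
time: 18.85
position: [528.2, -30.1, 59.8]
eef_rot: [0.101, 0.995, -0.001, -0.002]
contact_force: [-8.4, -3.1, 0.4]
width: 13.7
grip_force: 30.6
```

```bash
python3 -c "
from h import *
lamp(st())"
```

```text
18.85 [528.2 -30.1  59.8] yaw -11.61 F [-8.4 -3.1  0.4] w 13.7 30.6 z [-0.005 -0.001 -1.   ]
tip in lamp [-77.1   4.9] z 48.5 F lamp [-7.6 -4.7]
```

play_rows(
  deltas="0 0.03 0 0 0 0; 0 0.03 0 0 0 0; 0 0.03 0 0 0 0; 0 0.03 0 0 0 0; 0 0.03 0 0 0 0; 0 0.03 0 0 0 0; 0 0.03 0 0 0 0; 0 0.03 0 0 0 0; 0 0 0 0 0 0",
)

```text
time: 19.75
position: [529.4, -24.2, 59.8]
eef_rot: [0.101, 0.995, -0.001, -0.002]
contact_force: [-7.5, -2.9, -0.3]
width: 13.7
grip_force: 30.5
```

```bash
python3 -c "
from h import *
lamp(st())"
```

```text
19.75 [529.4 -24.2  59.8] yaw -11.61 F [-7.5 -2.9 -0.3] w 13.7 30.5 z [-0.005 -0.001 -1.   ]
tip in lamp [-77.1  10.9] z 48.5 F lamp [-6.7 -4.3]
```

play_rows(
  deltas="0 0.03 0 0 0 0; 0 0.03 0 0 0 0; 0 0.03 0 0 0 0; 0 0.03 0 0 0 0; 0 0.03 0 0 0 0; 0 0.03 0 0 0 0; 0 0.03 0 0 0 0; 0 0.03 0 0 0 0; 0 0 0 0 0 0",
)

```text
time: 20.65
position: [533.8, -17.9, 61.4]
eef_rot: [0.101, 0.995, -0.0, 0.001]
contact_force: [0.7, 0.6, -1.0]
width: 13.5
grip_force: 30.0
```

```bash
python3 -c "
from h import *
lamp(st())"
```

```text
20.65 [533.8 -17.9  61.4] yaw -11.55 F [ 0.7  0.6 -1. ] w 13.5 30.0 z [ 0.003 -0.    -1.   ]
tip in lamp [-74.1  18. ] z 50.1 F lamp [0.6 0.7]
```

The tip has dropped in: it is 3 mm past the band floor and the force is near zero. Pushing in gently.

play_rows(
  deltas="-0.03 0 0.02 0 0 0; -0.03 0 0.02 0 0 0; -0.03 0 0 0 0 0; -0.03 0 0 0 0 0; -0.03 0 0 0 0 0; -0.03 0 0 0 0 0; 0 0 0 0 0 0; 0 0 0 0 0 0",
)

```text
time: 21.45
position: [537.1, -18.7, 59.8]
eef_rot: [0.101, 0.995, -0.0, -0.0]
contact_force: [-0.1, 0.6, -0.5]
width: 13.3
grip_force: 30.0
```

```bash
python3 -c "
from h import *
lamp(st())"
```

```text
21.45 [537.1 -18.7  59.8] yaw -11.54 F [-0.1  0.6 -0.5] w 13.3 30.0 z [-0. -0. -1.]
tip in lamp [-70.7  17.9] z 48.5 F lamp [-0.2  0.6]
```

play_rows(
  deltas="-0.03 0 0 0 0 0; -0.03 0 0 0 0 0; -0.03 0 0 0 0 0; -0.03 0 0 0 0 0; -0.03 0 0 0 0 0; -0.03 0 0 0 0 0; -0.03 0 0 0 0 0; -0.03 0 0 0 0 0; -0.03 0 0 0 0 0; 0 0 0 0 0 0; 0 0 0 0 0 0",
)

```text
time: 22.55
position: [543.3, -19.9, 59.6]
eef_rot: [0.101, 0.995, 0.0, -0.0]
contact_force: [-3.5, -0.5, 0.5]
width: 13.9
grip_force: 30.0
```

```bash
python3 -c "
from h import *
lamp(st())"
```

```text
22.55 [543.3 -19.9  59.6] yaw -11.54 F [-3.5 -0.5  0.5] w 13.9 30.0 z [-0.001  0.    -1.   ]
tip in lamp [-64.4  17.9] z 48.3 F lamp [-3.3 -1.2]
```

The switch is reached at the expected -65 with 3.5 N. Pushing it the remaining 7 to 8 mm.

play_rows(
  deltas="-0.03 0 0 0 0 0; -0.03 0 0 0 0 0; -0.03 0 0 0 0 0; -0.03 0 0 0 0 0; -0.03 0 0 0 0 0; -0.03 0 0 0 0 0; -0.03 0 0 0 0 0; -0.03 0 0 0 0 0; -0.03 0 0 0 0 0; 0 0 0 0 0 0; 0 0 0 0 0 0",
)

```text
time: 23.65
position: [550.1, -21.3, 59.7]
eef_rot: [0.101, 0.995, 0.0, -0.0]
contact_force: [-4.2, 0.9, -0.5]
width: 13.8
grip_force: 30.0
```

```bash
python3 -c "
from h import *
lamp(st())"
```

```text
23.65 [550.1 -21.3  59.7] yaw -11.54 F [-4.2  0.9 -0.5] w 13.8 30.0 z [-0.  0. -1.]
tip in lamp [-57.4  17.9] z 48.4 F lamp [-4.3  0.1]
```

play_rows(
  deltas="-0.03 0 0 0 0 0; -0.03 0 0 0 0 0; -0.03 0 0 0 0 0; 0 0 0 0 0 0; 0 0 0 0 0 0",
)

```text
time: 24.15
position: [550.5, -21.3, 59.1]
eef_rot: [0.1, 0.995, 0.0, -0.002]
contact_force: [-9.9, 1.1, 2.0]
width: 13.9
grip_force: 30.0
```

```bash
python3 -c "
from h import *
lamp(st())"
```

```text
24.15 [550.5 -21.3  59.1] yaw -11.54 F [-9.9  1.1  2. ] w 13.9 30.0 z [-0.005  0.001 -1.   ]
tip in lamp [-57.  18.] z 47.8 F lamp [-10.   -0.9]
```

It hit a hard stop 20 mm past the band floor, with the force rising to 10 N, so the switch is home. Withdrawing.

play_rows(
  deltas="0.1 0 0 0 0 0; 0.2 0 0 0 0 0; 0.3 0 0 0 0 0; 0.4 0 0 0 0 0; 0.5 0 0 0 0 0; 0.5 0 0 0 0 0; 0.5 0 0 0 0 0; 0.5 0 0 0 0 0; 0.5 0 0 0 0 0; 0 0 0 0 0 0; 0 0 0 0 0 0",
)

```text
time: 25.25
position: [467.0, -4.4, 60.2]
eef_rot: [0.101, 0.995, -0.0, 0.001]
contact_force: [0.2, 0.3, -0.3]
width: 13.7
grip_force: 30.0
```

```bash
python3 -c "
from h import *
s=st();lamp(s);go(s,[447.8,-160.3,60],-14.16)"
```

```text
25.25 [467.   -4.4  60.2] yaw -11.55 F [ 0.2  0.3 -0.3] w 13.7 30.0 z [ 0.001 -0.    -1.   ]
tip in lamp [-142.2   17.9] z 48.9 F lamp [0.1 0.3]
t [-0.494 -6.263  0.008] r [-0.001  0.013  0.435]
```

play_rows(
  deltas="0 -0.8 0 0 0 0; -0.05 -0.9 0 0 0 0; -0.05 -0.9 0 0 0 0; -0.1 -0.9 0 0 0 0; -0.1 -0.9 0 0 0 0; -0.1 -0.9 0 0 0 0; -0.09 -0.96 0 0 0 0.43; 0 0 0 0 0 0; 0 0 0 0 0 0",
)

```text
time: 26.15
position: [447.8, -160.3, 59.9]
eef_rot: [0.123, 0.992, 0.0, 0.0]
contact_force: [0.6, 0.0, -0.2]
width: 13.7
grip_force: 30.0
```

Run:
```python
from h import *
s=st();go(s,[447.8,-160.3,22.5],-14.16)
from plant import arm
c=arm.read_camera("side");np.savez("side5.npz",**c)
cv2.imwrite('pics/s5.png',cv2.resize(c['pixels'][170:290,190:340,::-1],None,fx=5,fy=5,interpolation=cv2.INTER_CUBIC))
```

```text
26.15 [ 447.8 -160.3   59.9] yaw -14.16 F [ 0.6  0.  -0.2] w 13.7 30.0 z [ 0.  0. -1.]
t [0.002 0.    1.498] r [0.002 0.004 0.001]
```

View pics/s5.png

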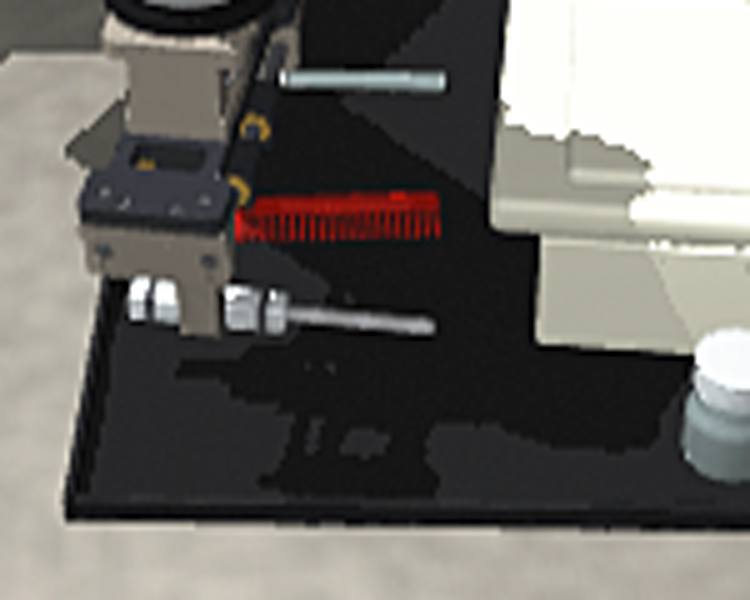

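The tool sits in the grip almost as before, with its tip at (434,326) and the rod level, and the comb and file haven't moved. Lowering it now, then releasing.

play_rows(
  deltas="0 0 0.4 0 0 0; 0 0 0.4 0 0 0; 0 0 0.3 0 0 0; 0 0 0.2 0 0 0; 0 0 0.1 0 0 0; 0 0 0.05 0 0 0; 0 0 0.04 0 0 0; 0 0 0 0 0 0; 0 0 0 0 0 0",
)

```text
time: 27.1
position: [447.7, -160.3, 22.9]
eef_rot: [0.123, 0.992, -0.0, 0.0]
contact_force: [-0.2, 0.5, 0.1]
width: 13.7
grip_force: 30.0
```

play_rows(
  deltas="0 0 0 0 0 0; 0 0 0 0 0 0; 0 0 0 0 0 0; 0 0 0 0 0 0; 0 0 0 0 0 0; 0 0 0 0 0 0; 0 0 0 0 0 0; 0 0 0 0 0 0; 0 0 0 0 0 0; 0 0 0 0 0 0",
  grip=-1,
)

```text
time: 28.1
position: [447.4, -160.1, 22.6]
eef_rot: [0.123, 0.992, -0.0, -0.0]
contact_force: [-1.1, 0.2, -1.0]
width: 90.8
grip_force: 0.0
```

play_rows(
  deltas="0 0 0 0 0 0; 0 0 0 0 0 0; 0 0 -0.3 0 0 0; 0 0 -0.6 0 0 0; 0 0 -1 0 0 0; 0 0 -1 0 0 0; 0 0 -1 0 0 0; 0 0 -1 0 0 0; 0 0 -1 0 0 0; 0 0 0 0 0 0; 0 0 0 0 0 0",
)

```text
time: 29.2
position: [447.6, -160.2, 170.4]
eef_rot: [0.123, 0.992, -0.0, 0.0]
contact_force: [-0.4, 0.9, 0.8]
width: 91.7
grip_force: 0.0
```

Run:
```python
from h import *
from plant import arm
st()
c=arm.read_camera("side");px=c["pixels"].astype(int)
def q(n,sl):
    m=np.zeros(px.shape[:2],bool);m[sl]=(px[sl].min(-1)>90);v,u=np.nonzero(m);print(n,len(v),rect(ray(c,np.c_[u,v],13)[:,:2]))
q("tool",(slice(233,256),slice(212,285)))
cv2.imwrite('pics/s6.png',cv2.resize(c['pixels'][140:290,190:390,::-1],None,fx=4,fy=4,interpolation=cv2.INTER_CUBIC))
```

```text
29.2 [ 447.6 -160.2  170.4] yaw -14.12 F [-0.4  0.9  0.8] w 91.7 0.0 z [ 0.001 -0.001 -1.   ]
tool 342 (array([ 480.1, -168.4]), array([ 30.9, 144.1]), 76.17)
```

View pics/s6.png

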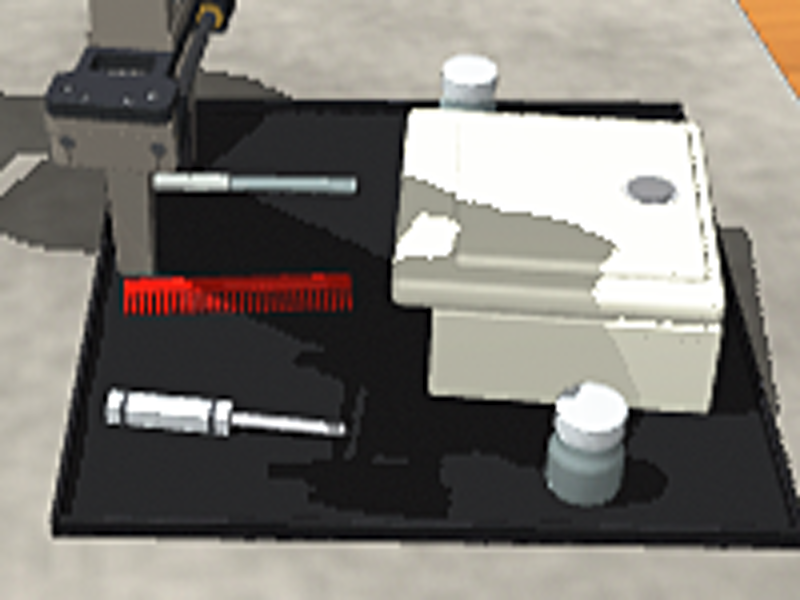

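The tool lies flat at (225,412), where it started. The gripper is clear, and the comb, file and jars are in place. Handing in.

```bash
python3 -c "
from plant import arm
print(arm.close_job())"
```

```text
the job is handed in; nothing more can be done
None
```

The reset switch was pushed to its hard stop, 20 mm past the band floor, with readings of about 10 N at most. The tool lies flat on the tray where it started, nothing else was moved, and the job is handed in; no verdict came back.

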